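# Load the pin press and latch its guard

## Task

Load the pin press: take the black moulded clip that lies on the right of the press fixture and lay it flat in the nest, heel first, with its square heel end fully back against the end stop and its straight back beside the side fence, so that the heel holds the switch's roller lever down. Then slide the clear guard fully shut over it until the latch clicks over the guard's striker bar, and let go; leave the gauge block, hex key and bolts where they are.

Things in the scene. Friction and masses are not known exactly. Their poses are not given: they have to be found in the camera images.
- nest (a point): Middle of the nest, on top of its steel runners, 30 mm above the table. Fixture axes: +x to its back (end stop), +y to the parked guard. Runners along x, x -32 to +38 mm, within y +-24 mm; base plate 20 mm lower. A clip fully home has clip_center at x +1, y 0, its y axis along the fixture's +x, its straight back to +y. In front is only a channel (x -51 to -63 mm), 10 mm lower than the runners.
- end_stop (a point): Point on the top edge of the end stop's front face: steel block across the back of the nest at nest x +38 mm, from y -35 to +35, 18 mm above the runners; this point is at y +15. In front of it stands a side fence (nest x +24 to +39 mm, inner face y +28 mm, 14 mm above the runners). Behind it a back plate and rail (from x +50 mm), 42 mm above the runners.
- end_cheek (a point): Middle of the top of the upright end plate on the fixture's -y side, which closes the open end of the shut guard: 6 mm thick, at y -72 mm of the nest, 34 mm above the runners, 100 mm long in x. Beyond it, at the back, stands the latch post. The base plate reaches from x -66 to +62 mm and y -133 to +217 mm of the nest.
- clip_center (a point): Centre, half-way up, of the loose black moulded clip: a flat C-shaped jaw on a straight bar, 47 (x) by 74 (y) by 31 mm (z up), 0.05 to 0.075 kg. The bar's straight back is its -x side; its square heel is the +y end, the C opens to -y. Flat underside 15.5 mm lower. Grip it across the 47 mm (along x), here or up to 8 mm towards -y.
- switch_roller (a point): Centre of the small white roller (8 mm diameter) at the rear end of the limit switch's lever, in the gap of the +y runner, at x +24, y +15 mm of the nest, under the place of the clip's heel. Free, its top stands 5 mm above the runners; under a clip lying home it is level with them.
- switch_lever (a joint): Angle of the switch's roller lever (rad): 0 free, about 0.16 with the roller level with the runners, as a clip that lies home presses it; mechanical stop at 0.23. The spring is light (about 0.1 N at the roller): the clip's weight alone holds it down.
- guard (a joint): Travel of the clear guard hood (m): 0 open, parked to +y; 0.140 shut over the nest. Slides along the fixture's -y; friction about 1.5 N, under 10 N to pass the latch; stays where left; starts at 0 to 0.015. Hood 130 mm long in y (open: y +75 to +205 mm of the nest), x +-60 mm, top 80 mm above the table, open towards -y. At x +47 mm a fork with the striker bar reaches 40 mm ahead of it.
- guard_handle (a point): Middle of the bar of the black bow handle on the guard: round, 10 mm thick, 44 mm along the fixture's x, 104 mm above the table, 24 mm above the hood. Moves with the guard: at x -5, y +140 mm of the nest when open, x -5, y 0 when shut. Pinch it from above across y, or push it from its +y side.
- latch (a joint): Angle of the spring rocker latch on the post at the fixture's -y end (pivot at x +47, y -118 mm of the nest, 80 mm above the table): 0 nose down, at rest or caught; up to about 0.2 while the guard's striker bar passes under it, in the last 20 mm of travel; then it drops behind the bar, which can then go back only 1 mm.
- clip_heel (a point): Middle of the clip's square heel end: at x -15, y +36 mm of the clip, half-way up. Home in the nest it touches the end stop, at x +37, y +15 mm of the nest.
- clip: The loose clip as a whole (see point clip_center); origin at the centre of its underside, same axes.
- gauge_block: Bystander: steel gauge block 22 x 56 x 12 mm, lying; origin at the centre of its underside.
- hex_key: Bystander: bent hex key 33 x 98 x 7 mm, lying; origin at the centre of its underside.
- bolt_1: Bystander: small steel bolt 13 x 15 x 36 mm standing on its head; origin at the centre of its underside.
Not all that is in view belongs to the job. Leave any pink look-alike of the clip alone.

How it is judged:
By the outcome, as a careful person would: the job done as asked, in the order asked, and still so for the second after the job is handed in, with the robot touching nothing.
It also fails if it takes over 46 s, if anything falls off the work surface, if the arm or the gripper's body presses on something with over 40 N, if the wrist force passes 120 N, or if a joint passes its speed limit or range.

## Robot

A 6-joint arm with a two-finger parallel gripper is mounted at the origin on a cart in front of the work surface, level with it; the furniture and walls round the work are solid. World frame = base frame: x ahead of the robot, y to its left, z up, the work surface at z = 0. Lengths are in mm, angles in rad, forces in N, time in s.
With the tool pointing down it reaches from about 300 to 775 mm from the base axis. Payload 14.6 kg.
Tool frame: the origin (TCP) lies midway between the tips of the shut fingers; the grasp point (between the pads) lies 19 mm behind it (manip.tcp_to_grasp is the distance from the TCP to the grasp point, in mm); z points along the fingers, x is the direction in which the jaws open and shut, and the axes are right-handed (so a half turn about z gives the same grasp; the last joint's range is limited). The gripper opens to 94 mm and grips with 3 to 60 N. Pads are 16 mm wide; open, the fingers measure 119 mm over their backs; the gripper's body (75 mm by 177 mm) begins 78 mm behind the grasp point.
Start: joints at [-1.235, 0.3, 1.521, -0, 1.321, -0.067], TCP at [215.59, -505.975, 205.446] pointing down, gripper open.
Joint ranges: [-3.03, 3.03], [-0.79, 2.21], [0.23, 2.52], [-1.04, 4.18], [0, 3.07], [-2.55, 2.55]. Speed limits (rad/s): [2.22, 2.22, 2.57, 3.14, 3.14, 3.14].

## Interface

Orientations are given as [roll, pitch, yaw] about the fixed x, y, z axes, in that order (R = Rz(yaw) Ry(pitch) Rx(roll)).
In Python, from cell import manip gives the robot as it stands.
- The arm moves only by the tool arm_command, never from a script. Its argument "steps" is a list of rows, each a list of 3 entries, a list of its own where there are three numbers: the opening, from 0 (shut) to 1 (fully open), then the shift along the tool's x, y, z in cm, then the turn about the tool's z in rad. A call has 1 to 5 rows; each row shifts and turns the commanded pose from where the row before left it, along the tool's axes as they then stand; what a row does not reach is not made up. A row lasts 1/12 s, in which the tool goes at most 41.7 mm and 7.16 degrees, less where a joint would pass 70% of its speed; a pose out of reach is approached as far as the arm can. A call with a gripper value outside its range is refused whole. The fingers move at their own pace and stop on an object; "force" is the grip in N (left out, the last holds). Time passes only in rows, so rows that do not move let the fingers close. It gives the time, the measured TCP pose, the force and the opening at its end, in the units of the state.
- manip.read_state(): the state, without advancing time (a new reading comes with each control period).
- manip.camera(name): name is "scene" or "top" or "wrist"; returns (picture, depth): 400x640x3 uint8, red, green, blue; 400x640 float32, mm along the optical axis (not along the pixel's ray), 0 where there is no reading.
- manip.calibration(name): a dict with "fx", "fy", "cx", "cy" (pixels), "R" (3x3) and "t" (3): a world point X has camera coordinates R X + t; the wrist camera has in their place "tool_from_camera" (4x4, takes a point from camera to tool coordinates, whose origin is the TCP and whose axes are the tool frame's). Camera axes: x right, y down, z forward; pixel columns grow to the right and rows downward; lengths in mm; the calibration is good to about 2 mm. The wrist camera is an equidistant fisheye: a pixel r from the principal point sees the ray r / f radians off the axis. A picture is of the moment at which its call begins: read the wrist's pose just before it. calibration takes no time and is no camera call.
- manip.sign_off(): hands the job in, once; it reports no verdict.
The state is a dict: "clock": time; "joints": joint angles; "qd": joint speeds; "effort": joint torques, N m; "eef_pos": TCP position; "eef_rot": TCP orientation; "wrist_force": force on the tool from outside, world axes, zero at the start; "moment": the same for the moment, N m; "finger_gap": finger opening in mm.
Only numpy, scipy, OpenCV 4.12 (cv2) and the standard library are available. Lean on these libraries where they do the work, as an engineer would, in place of code of your own. Each camera call takes 0.05 s, during which the arm holds its last target.

## Working session

There is one attempt and no reset: what is moved stays moved. The work goes in short steps, Python scripts to look and compute and a tool call to move; the robot and the scene stay as the last step left them, time stands still between calls to the robot, and variables do not carry over. Pictures are saved under pics/ and viewed, and the job is handed in when it is done.

Besides the shell and the picture viewer there is one more tool, called by a JSON object that holds its "api" and its "payload". arm_command: Moves the arm, as the interface text tells. Its arguments: {"type":"object","properties":{"steps":{"type":"array","items":{"type":"array"}},"force":{"type":"number"}},"required":["steps"]}

```bash
mkdir -p pics; ls; python3 - <<'E'
from cell import manip
import cv2,numpy as np
print(manip.read_state())
for n in("scene","top"):
    im,d=manip.camera(n); np.save(f"pics/{n}0_d.npy",d); cv2.imwrite(f"pics/{n}0.png",im[:,:,::-1]); c=manip.calibration(n); print(n,c)
print(manip.calibration("wrist"))
E
```

```text
pics
{'clock': 0.0, 'joints': array([-1.23462874e+00,  3.00478259e-01,  1.52159629e+00,  4.62597832e-06,
        1.32070827e+00, -6.66129517e-02]), 'qd': array([-7.04476012e-04,  1.55102764e-03,  9.56006044e-05,  1.40777365e-03,
        2.36063792e-04,  3.84790194e-04]), 'effort': array([ 1.62200326e-03, -5.31812596e+01, -3.52739310e+01,  7.08523672e-02,
        2.44183140e-02, -1.23722170e-04]), 'eef_pos': array([ 215.48983179, -505.73232701,  204.87597545]), 'eef_rot': array([-3.14150896e+00,  1.18722169e-03, -1.16801688e+00]), 'wrist_force': array([ 0.29093956,  0.3733531 , -0.47893351]), 'moment': array([-0.10811718, -0.04373912, -0.01231109]), 'finger_gap': 93.73878627749403}
scene {'fx': 428.96609751858443, 'fy': 428.96609751858443, 'cx': 313.21734245871824, 'cy': 199.03155848456308, 'R': array([[-0.62937279, -0.77699368,  0.0130661 ],
       [-0.50256877,  0.39414636, -0.76946298],
       [ 0.59271792, -0.49084567, -0.63855775]]), 't': array([362.67072432, 311.41842413, 945.80527955])}
top {'fx': 419.7885672227869, 'fy': 419.7885672227869, 'cx': 318.4032671786709, 'cy': 199.23601323030812, 'R': array([[ 2.89823843e-02, -9.99579922e-01,  3.71202730e-05],
       [-9.92902528e-01, -2.87930614e-02, -1.15392934e-01],
       [ 1.15345529e-01,  3.30750555e-03, -9.93319923e-01]]), 't': array([  10.52198598,  508.39321088, 1225.22689993])}
{'fx': 309.70691628693146, 'fy': 309.70691628693146, 'cx': 322.4751914879723, 'cy': 201.94382680454865, 'tool_from_camera': array([[ 9.99999628e-01,  7.85764064e-04, -3.55622503e-04,
        -8.28484529e-01],
       [-6.51268102e-04,  9.58246424e-01,  2.85942942e-01,
        -8.32543898e+01],
       [ 5.65457679e-04, -2.85942604e-01,  9.58246580e-01,
        -1.78824716e+02],
       [ 0.00000000e+00,  0.00000000e+00,  0.00000000e+00,
         1.00000000e+00]])}
```

View pics/top0.png

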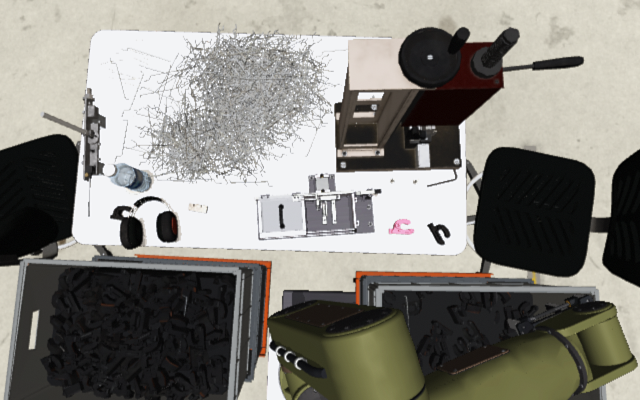

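View pics/scene0.png

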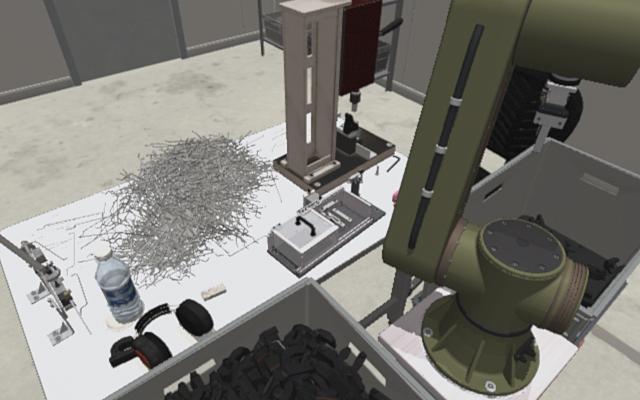

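The top view shows the fixture at about (315,213), with the guard parked on the left at (282,213). Candidates for the clip are the pink look-alike at (401,227), which is excluded, the black clip lying right of the fixture at (438,233), and the black clips in the bins at (150,330) and (430,330), which aren't on the table. I choose (438,233) and check it in a close crop.

```bash
python3 - <<'E'
import cv2
im=cv2.imread("pics/top0.png")
a=im[165:250,250:470]
cv2.imwrite("pics/crop0.png",cv2.resize(a,None,fx=3.6,fy=3.6,interpolation=cv2.INTER_CUBIC))
E
```

```text
(no output)
```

View pics/crop0.png

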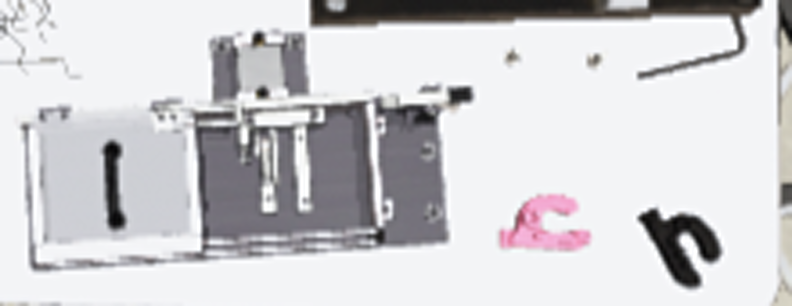

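```bash
cat > h.py <<'E'
import numpy as np,cv2
from scipy.spatial.transform import Rotation as Ro
from cell import manip
def ray(name,uv,st=None):
    c=manip.calibration(name); uv=np.atleast_2d(np.asarray(uv,float))
    x=(uv[:,0]-c['cx'])/c['fx']; y=(uv[:,1]-c['cy'])/c['fy']
    if name!='wrist':
        R,t=np.array(c['R']),np.array(c['t']); d=np.c_[x,y,np.ones(len(x))]@R; o=-R.T@t
    else:
        r=np.hypot(x,y)+1e-12; d=np.c_[x/r*np.sin(r),y/r*np.sin(r),np.cos(r)]
        T=np.array(c['tool_from_camera']); Rw=Ro.from_euler('xyz',st['eef_rot']).as_matrix()
        d=d@T[:3,:3].T@Rw.T; o=Rw@T[:3,3]+st['eef_pos']
    return o,d
def onz(name,uv,z,st=None):
    o,d=ray(name,uv,st); return o+d*((z-o[2])/d[:,2])[:,None]
def proj(X,st):
    c=manip.calibration('wrist');T=np.array(c['tool_from_camera']);Rw=Ro.from_euler('xyz',st['eef_rot']).as_matrix()
    p=(np.atleast_2d(X)-st['eef_pos'])@Rw; p=(p-T[:3,3])@T[:3,:3]
    r=np.hypot(p[:,0],p[:,1]); th=np.arctan2(r,p[:,2])
    return np.c_[c['cx']+c['fx']*th*p[:,0]/r,c['cy']+c['fy']*th*p[:,1]/r]
def snap(tag,name='wrist'):
    import pickle
    st=manip.read_state(); im,d=manip.camera(name); cv2.imwrite(f'pics/{tag}.png',im[:,:,::-1])
    pickle.dump((st,im,d),open(f'pics/{tag}.pkl','wb')); return st,im,d
def load(tag):
    import pickle
    return pickle.load(open(f'pics/{tag}.pkl','rb'))
def togo(st,X,yaw=None):
    "cm shift in tool axes to TCP target X; turn about tool z for tool-x heading yaw"
    Rw=Ro.from_euler('xyz',st['eef_rot']).as_matrix()
    s=(np.asarray(X)-st['eef_pos'])@Rw/10
    a=None
    if yaw is not None:
        v=np.array([np.cos(yaw),np.sin(yaw),0])@Rw; a=np.arctan2(v[1],v[0])
    return s.round(2),a
E
python3 - <<'E'
from h import *
im=cv2.imread("pics/top0.png"); d=np.load("pics/top0_d.npy")
f=lambda x,y:(250+x/3.6,165+y/3.6)
pts=dict(heelTL=f(642,218),bar_end=f(690,287),hookR=f(720,250),handleTop=f(112,148),handleBot=f(115,222),baseBR=f(447,243),baseTR=f(440,108),baseBL=f(35,268),stopmid=f(290,115),bolt1=f(512,57),bolt2=f(594,60),pink=f(545,225))
for k,p in pts.items():
    z={'heelTL':31,'bar_end':31,'hookR':31,'handleTop':104,'handleBot':104,'stopmid':48}.get(k,0)
    u,v=map(int,p); print(k,np.round(p,1),onz('top',p,z).round(0), d[v,u])
g=im[200:250,420:465]; m=(g.max(2)<70).astype(np.uint8)
c=max(cv2.findContours(m,0,2)[0],key=cv2.contourArea); r=cv2.minAreaRect(c); b=cv2.boxPoints(r)+[420,200]
print(onz('top',b,31).round(0))
E
```

```text
heelTL [428.3 225.6] [[ 439. -303.   31.]] 1261.3142
bar_end [441.7 244.7] [[ 383. -342.   31.]] 1248.4675
hookR [450.  234.4] [[ 414. -367.   31.]] 1248.4623
handleTop [281.1 206.1] [[477. 129. 104.]] 1174.8796
handleBot [281.9 226.7] [[419. 124. 104.]] 1170.7803
baseBR [374.2 232.5] [[ 415. -147.    0.]] 1263.6356
baseTR [372.2 195. ] [[ 529. -139.    0.]] 1196.0536
baseBL [259.7 239.4] [[384. 199.   0.]] 1256.9097
stopmid [330.6 196.9] [[514. -10.  48.]] 1242.7764
bolt1 [392.2 180.8] [[ 575. -200.    0.]] 1267.7305
bolt2 [415.  181.7] [[ 574. -270.    0.]] 1274.2196
pink [401.4 227.5] [[ 432. -229.    0.]] 1275.617
[[ 439. -300.   31.]
 [ 463. -339.   31.]
 [ 404. -372.   31.]
 [ 381. -334.   31.]]
```

The crop shows the black clip: heel upper-left at (650,215), straight back on the lower left, and the C opening down-right at about (705,270). The pink one is at (545,225). I'm moving to hover above the black clip.

```bash
python3 - <<'E'
from h import *
s=manip.read_state(); print(togo(s,[415,-337,190],np.radians(-55)))
E
```

```text
(array([ -7.71, -24.97,   1.5 ]), np.float64(-0.20815006223753538))
```

{"api": "arm_command", "payload": {"steps": [[1,[-1.1,-3.6,0.2],0],[1,[-1.1,-3.6,0.2],0],[1,[-1.1,-3.6,0.2],0],[1,[-1.1,-3.6,0.2],0],[1,[-1.1,-3.6,0.2],0]]}}

```text
clock: 0.52
eef_pos: [360.6, -383.4, 195.2]
eef_rot: [3.142, 0.0, -1.168]
wrist_force: [0.4, 0.6, 0.1]
finger_gap: 94.3
```

{"api": "arm_command", "payload": {"steps": [[1,[-1.1,-3.5,0.2],0],[1,[-1.1,-3.5,0.2],0],[1,[0,0,0],-0.104],[1,[0,0,0],-0.104],[1,[0,0,0],0]]}}

```text
clock: 0.93
eef_pos: [415.7, -336.5, 191.1]
eef_rot: [3.141, 0.001, -0.954]
wrist_force: [-0.6, -0.8, 0.1]
finger_gap: 93.9
```

```bash
python3 - <<'E'
from h import *
s,_,_=snap('w1'); print(s['clock'],s['eef_pos'],s['eef_rot'])
E
```

```text
0.9333 [ 415.71696983 -336.52219811  191.0602502 ] [ 3.14142244e+00  7.41097782e-04 -9.53799293e-01]
```

View pics/w1.png

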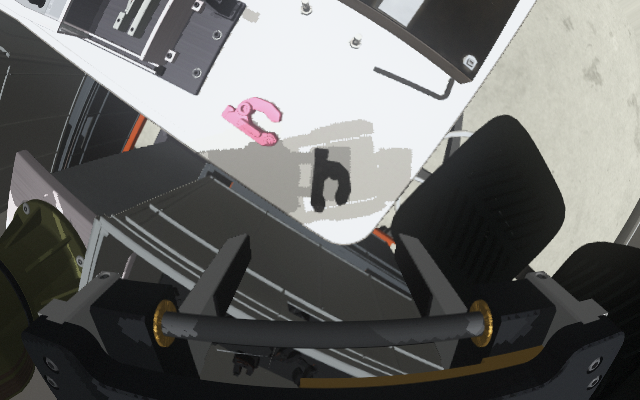

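The wrist view shows the clip at about (330,182), heel up at (320,152), back on the left, and the C open downwards. Pink is at (255,120).

```bash
python3 - <<'E'
from h import *
st,im,d=load('w1')
g=im[135:225,295:365]; m=(g.max(2)<75).astype(np.uint8)
c=max(cv2.findContours(m,0,1)[0],key=cv2.contourArea)[:,0]+[295,135]
P=onz('wrist',c,31,st)[:,:2]
# tool-ish axes
for z in(31,):
  r=cv2.minAreaRect(P.astype(np.float32)); print(r); print(cv2.boxPoints(r))
print(d[160,318],d[190,320],d[190,343])
v=im[130:230,280:380,::-1]; cv2.imwrite('pics/w1c.png',cv2.resize(v,None,fx=5,fy=5,interpolation=2))
m2=cv2.resize(m*255,None,fx=5,fy=5,interpolation=0); cv2.imwrite('pics/w1m.png',m2)
E
```

```text
((426.09881591796875, -340.34228515625), (72.33306121826172, 43.61338806152344), 30.244800567626953)
[[ 383.87128 -339.72083]
 [ 405.83917 -377.39758]
 [ 468.32635 -340.96375]
 [ 446.35846 -303.287  ]]
350.35553 349.7641 360.7116
```

View pics/w1c.png

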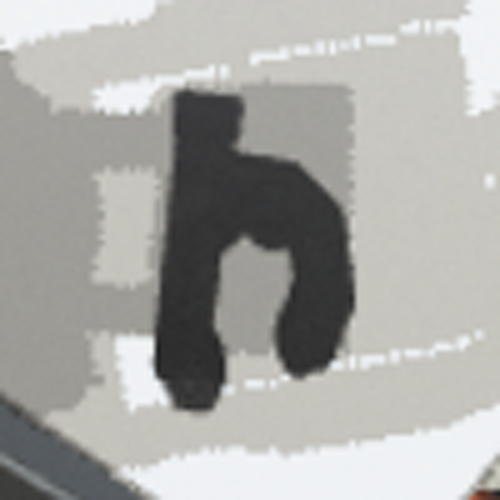

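View pics/w1m.png

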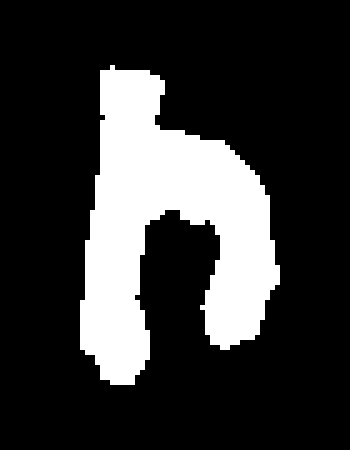

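```bash
python3 - <<'E'
from h import *
st,im,d=load('w1')
g=im[135:225,295:365]; m=(g.max(2)<75)
rows=range(18,58); uv=[(295+np.argmax(m[r])-.5,135+r) for r in rows]
P=onz('wrist',uv,31,st)[:,:2]
vx,vy,x0,y0=cv2.fitLine(P.astype(np.float32),cv2.DIST_HUBER,0,.01,.01).ravel()
a=np.degrees(np.arctan2(vy,vx)); print('back',a,x0,y0, np.abs((P-[x0,y0])@[-vy,vx]).max())
c=max(cv2.findContours(m.astype(np.uint8),0,1)[0],key=cv2.contourArea)[:,0]+[295,135]
Q=onz('wrist',c,31,st)[:,:2]
for ang in (a%180,30.2):
  th=np.radians(ang); u=np.array([np.cos(th),np.sin(th)]); n=np.array([np.sin(th),-np.cos(th)])
  A=Q@u;B=Q@n; print(ang,A.min(),A.max(),B.min(),B.max(),'centre',u*(A.min()+A.max())/2+n*(B.min()+B.max())/2)
# depth-based
T=np.array(manip.calibration('wrist')['tool_from_camera']);Rw=Ro.from_euler('xyz',st['eef_rot']).as_matrix()
for p in[(320,160),(318,190),(343,180),(330,165),(390,215)]:
  o,dd=ray('wrist',p,st); ax=Rw@T[:3,2]; X=o+dd*d[p[1],p[0]]/(dd@ax); print(p,X.round(1))
E
```

```text
back 29.180649 422.49954 -317.72305 0.9277015183719024
29.180649 169.67308702641967 241.87846617746507 482.5584620050588 526.8701077634493 centre [ 425.74103685 -340.3303592 ]
30.2 160.89050881613252 233.2186757297984 486.6816357961645 530.2991752845527 centre [ 426.09013537 -340.35305406]
(320, 160) [[ 437.2 -316.4   21.2]]
(318, 190) [[ 409.2 -333.6   30.9]]
(343, 180) [[ 433.5 -351.5   21.1]]
(330, 165) [[ 438.8 -329.3   19. ]]
(390, 215) [[ 317.7 -727.3 -757.7]]
```

```bash
cat >> h.py <<'E'
def cloud(uv,st,d,name='wrist'):
    uv=np.atleast_2d(uv).astype(int); o,dd=ray(name,uv,st); z=d[uv[:,1],uv[:,0]]
    T=np.array(manip.calibration('wrist')['tool_from_camera']);Rw=Ro.from_euler('xyz',st['eef_rot']).as_matrix()
    ax=Rw@T[:3,2]; return o+dd*(z/(dd@ax))[:,None]
E
python3 - <<'E'
from h import *
st,im,d=load('w1')
m=np.zeros(im.shape[:2],bool); m[135:225,295:365]=im[135:225,295:365].max(2)<75
ys,xs=np.nonzero(m); X=cloud(np.c_[xs,ys],st,d)
k=(X[:,2]>8)&(X[:,2]<40); X=X[k]; print(np.histogram(X[:,2],bins=range(8,40,3)))
for ang in (28,29,30,31,32,33):
  th=np.radians(ang); u=np.array([np.cos(th),np.sin(th)]); n=np.array([np.sin(th),-np.cos(th)])
  A=X[:,:2]@u;B=X[:,:2]@n
  # back edge by A bins
  bins=np.linspace(A.min()+4,A.max()-2,9); e=[round(B[(A>=bins[i])&(A<bins[i+1])].min(),1) for i in range(8)]
  hz=[round(np.median(X[(A>=bins[i])&(A<bins[i+1])&(B<B.min()+10),2]),0) for i in range(8)]
  print(ang,np.ptp(A).round(1),np.ptp(B).round(1),(u*(A.min()+A.max())/2+n*(B.min()+B.max())/2).round(1),e,hz)
E
```

```text
(array([ 16,  93,  14, 313, 614,  12,  46, 216,   5,   0]), array([ 8, 11, 14, 17, 20, 23, 26, 29, 32, 35, 38]))
28 72.5 46.8 [ 422.8 -342.2] [np.float64(480.3), np.float64(479.4), np.float64(479.4), np.float64(478.8), np.float64(479.1), np.float64(479.3), np.float64(478.8), np.float64(477.6)] [np.float64(21.0), np.float64(20.0), np.float64(20.0), np.float64(21.0), np.float64(21.0), np.float64(20.0), np.float64(20.0), np.float64(13.0)]
29 72.6 46.0 [ 423.1 -342.3] [np.float64(483.5), np.float64(482.7), np.float64(482.9), np.float64(482.4), np.float64(482.8), np.float64(483.1), np.float64(482.9), np.float64(481.8)] [np.float64(21.0), np.float64(21.0), np.float64(21.0), np.float64(21.0), np.float64(21.0), np.float64(20.0), np.float64(20.0), np.float64(13.0)]
30 72.7 45.3 [ 423.4 -342.4] [np.float64(486.5), np.float64(485.9), np.float64(486.2), np.float64(485.8), np.float64(486.4), np.float64(486.8), np.float64(486.8), np.float64(485.9)] [np.float64(21.0), np.float64(21.0), np.float64(21.0), np.float64(21.0), np.float64(21.0), np.float64(20.0), np.float64(20.0), np.float64(13.0)]
31 72.
[... 274 characters left out ...]
t64(20.0), np.float64(20.0), np.float64(13.0)]
32 72.8 45.3 [ 423.7 -341.9] [np.float64(492.1), np.float64(491.8), np.float64(492.5), np.float64(492.3), np.float64(493.1), np.float64(493.8), np.float64(494.2), np.float64(493.6)] [np.float64(21.0), np.float64(21.0), np.float64(21.0), np.float64(21.0), np.float64(21.0), np.float64(20.0), np.float64(20.0), np.float64(13.0)]
33 72.9 45.5 [ 423.7 -341.6] [np.float64(494.7), np.float64(494.5), np.float64(495.4), np.float64(495.2), np.float64(496.2), np.float64(497.0), np.float64(497.7), np.float64(497.2)] [np.float64(21.0), np.float64(21.0), np.float64(21.0), np.float64(21.0), np.float64(21.0), np.float64(20.0), np.float64(20.0), np.float64(13.0)]
```

```bash
python3 - <<'E'
from h import *
s=manip.read_state(); u=np.array([np.cos(np.radians(30)),np.sin(np.radians(30)),0])
t=np.array([423.5,-342.2,0])-3*u; print(t)
Rw=Ro.from_euler('xyz',s['eef_rot'])
print(togo(s,t+[0,0,55],np.radians(-60)))
E
```

```text
[ 420.90192379 -343.7           0.        ]
(array([ 0.88, -0.06, 13.62]), np.float64(0.0860240186344585))
```

{"api": "arm_command", "payload": {"steps": [[1,[0.9,0,3.5],0.09],[1,[0,0,3.5],0],[1,[0,0,3.5],0],[1,[0,0,3.0],0],[1,[0,0,0],0]]}}

```text
clock: 1.4
eef_pos: [418.0, -342.8, 51.0]
eef_rot: [3.139, 0.008, -1.055]
wrist_force: [-1.1, 0.5, -0.7]
finger_gap: 94.1
```

```bash
python3 - <<'E'
from h import *
s,im,d=snap('w2'); print(s['clock'],s['eef_pos'],s['eef_rot'],togo(s,[421,-343.7,3],np.radians(-60)))
cv2.imwrite('pics/w2c.png',cv2.resize(im[150:350,180:480,::-1],None,fx=2.5,fy=2.5))
E
```

```text
1.4 [ 417.95439444 -342.80662519   51.04745527] [ 3.13896466  0.00849484 -1.05459344] (array([ 0.27, -0.23,  4.8 ]), np.float64(-0.007373804932764087))
```

View pics/w2c.png

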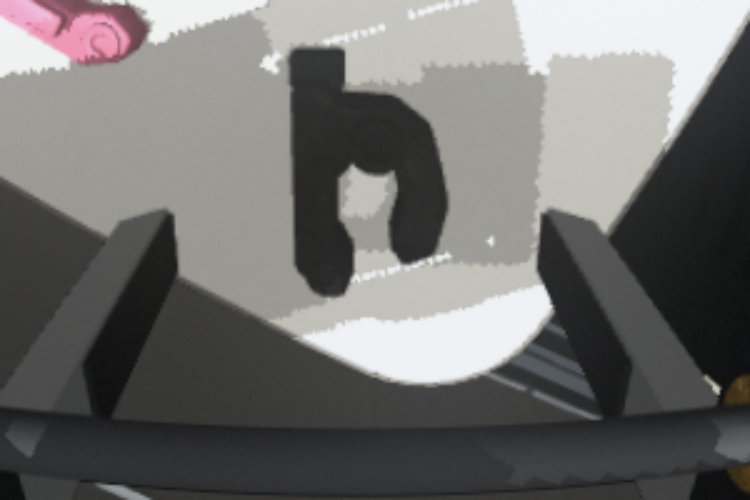

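The clip sits square between the fingers, with the heel at the top. I'm refining its centre from the depth here.

```bash
cat > clipm.py <<'E'
from h import *
def clipfit(st,im,d,zlo=3,zhi=40,c=(420,-342),R=55,angs=(28,29,30,31,32)):
  m=im.max(2)<75; ys,xs=np.nonzero(m); X=cloud(np.c_[xs,ys],st,d)
  k=(X[:,2]>zlo)&(X[:,2]<zhi)&(np.hypot(X[:,0]-c[0],X[:,1]-c[1])<R); X=X[k]
  for ang in angs:
    th=np.radians(ang); u=np.array([np.cos(th),np.sin(th)]); n=np.array([np.sin(th),-np.cos(th)])
    A=X[:,:2]@u;B=X[:,:2]@n; bins=np.linspace(A.min()+4,A.max()-2,9)
    e=[float(round(B[(A>=bins[i])&(A<bins[i+1])].min(),1)) for i in range(8)]
    print(ang,len(X),np.ptp(A).round(1),np.ptp(B).round(1),(u*(A.min()+A.max())/2+n*(B.min()+B.max())/2).round(1),e)
E
python3 - <<'E'
from clipm import *
clipfit(*load('w2'))
E
```

```text
28 3609 72.8 46.5 [ 422.8 -342.3] [479.7, 479.7, 479.8, 479.1, 479.0, 479.0, 479.0, 477.5]
29 3609 72.9 45.8 [ 423.1 -342.4] [482.9, 483.0, 483.2, 482.7, 482.7, 482.8, 483.0, 481.7]
30 3609 73.0 45.1 [ 423.4 -342.5] [485.9, 486.1, 486.4, 486.2, 486.3, 486.5, 486.8, 485.7]
31 3609 73.2 45.2 [ 423.5 -342.2] [488.8, 489.0, 489.5, 489.5, 489.6, 490.1, 490.4, 489.5]
32 3609 73.3 45.5 [ 423.6 -341.8] [491.5, 491.8, 492.4, 492.7, 492.9, 493.4, 494.0, 493.2]
```

{"api": "arm_command", "payload": {"steps": [[1,[0.2,-0.2,2.0],0],[1,[0,0,2.0],0],[1,[0,0,0],0]]}}

```text
clock: 1.7
eef_pos: [422.8, -345.1, 15.8]
eef_rot: [3.141, 0.002, -1.052]
wrist_force: [-0.4, 0.1, -1.3]
finger_gap: 94.2
```

```bash
python3 - <<'E'
from h import *
s=manip.read_state(); print(s['clock'],s['eef_pos'],s['eef_rot'],togo(s,[421,-343.7,3],np.radians(-60.4)))
E
```

```text
1.7 [ 422.80802138 -345.0983104    15.76519116] [ 3.14105203e+00  1.73903368e-03 -1.05228158e+00] (array([-0.21,  0.09,  1.28]), np.float64(0.0018982336258027597))
```

{"api": "arm_command", "payload": {"steps": [[1,[-0.2,0.0,1.0],0],[1,[0,0,0],0],[1,[0,0,0],0]]}}

```text
clock: 1.95
eef_pos: [422.6, -343.8, 7.6]
eef_rot: [-3.141, -0.001, -1.051]
wrist_force: [0.4, -0.7, -0.7]
finger_gap: 93.8
```

{"api": "arm_command", "payload": {"steps": [[1,[0,0.1,0.35],0],[0.4,[0,0,0],0],[0.4,[0,0,0],0],[0.2,[0,0,0],0],[0.2,[0,0,0],0]], "force": 25}}

```text
clock: 2.37
eef_pos: [421.5, -344.1, 3.2]
eef_rot: [-3.142, -0.0, -1.05]
wrist_force: [0.9, -0.8, 0.1]
finger_gap: 70.7
```

{"api": "arm_command", "payload": {"steps": [[0.2,[0,0,0],0],[0.2,[0,0,0],0],[0.2,[0,0,0],0]]}}

```text
clock: 2.62
eef_pos: [421.4, -344.0, 3.0]
eef_rot: [3.142, 0.0, -1.05]
wrist_force: [0.8, 0.0, 0.3]
finger_gap: 50.8
```

{"api": "arm_command", "payload": {"steps": [[0.2,[0,0,0],0],[0.2,[0,0,0],0],[0.2,[0,0,0],0]]}}

```text
clock: 2.87
eef_pos: [421.4, -344.0, 3.0]
eef_rot: [-3.142, 0.0, -1.05]
wrist_force: [-0.7, 0.5, 0.4]
finger_gap: 45.2
```

```bash
python3 - <<'E'
from h import *
s,im,d=snap('w3'); print(s['finger_gap'],s['eef_pos'])
cv2.imwrite('pics/w3c.png',cv2.resize(im[150:350,180:480,::-1],None,fx=2.5,fy=2.5))
E
```

```text
45.2039151976236 [ 421.44000421 -344.01260891    2.97355532]
```

View pics/w3c.png

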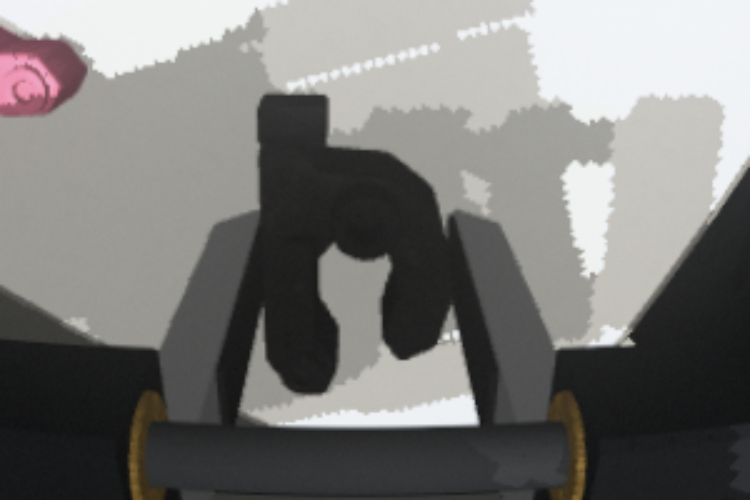

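The clip is held at a 45 mm gap, its back parallel to the left pad. Next I measure its place in the tool frame, lift, and go over the nest to look at the fixture.

```bash
python3 - <<'E'
from clipm import *
st,im,d=load('w3')
clipfit(st,im,d,zhi=24,R=47,c=(423,-342))
# heel end only: black pix in heel top crop
ys,xs=np.mgrid[186:232,282:313]; xs=xs.ravel();ys=ys.ravel();k=im[ys,xs].max(1)<75
X=cloud(np.c_[xs[k],ys[k]],st,d); Rw=Ro.from_euler('xyz',st['eef_rot']).as_matrix()
L=(X-st['eef_pos'])@Rw; g=X[:,2]>8; L=L[g]; print('tool y min (heel)',L[:,1].min(),'x min/max',L[:,0].min(),L[:,0].max(), np.percentile(L[:,1],[0.5,2,5]), 'z',np.percentile(X[g][:,2],[5,50,95]))
t=L[L[:,2]<-15]; print('top-surface heel y min',t[:,1].min() if len(t) else None)
E
```

```text
28 4710 73.1 48.7 [ 422.9 -341.8] [478.9, 478.9, 477.8, 477.7, 476.0, 478.2, 477.5, 476.8]
29 4710 73.3 48.7 [ 423.2 -341.8] [482.1, 482.1, 481.2, 481.3, 479.8, 482.1, 481.6, 481.0]
30 4710 73.4 48.7 [ 423.4 -341.8] [485.2, 485.2, 484.6, 484.7, 483.4, 485.8, 485.5, 484.9]
31 4710 73.6 48.7 [ 423.7 -341.8] [488.1, 488.2, 487.7, 487.9, 486.8, 489.3, 489.7, 488.8]
32 4710 73.7 48.7 [ 424.  -341.7] [490.8, 491.0, 490.7, 491.0, 490.1, 492.6, 493.2, 492.4]
tool y min (heel) -83.35290544054634 x min/max -23.797676296594588 -0.8384371055327474 [-39.40382434 -39.09768452 -38.76262404] z [11.05583176 19.0579051  21.07293139]
top-surface heel y min -83.35290544054634
```

{"api": "arm_command", "payload": {"steps": [[0.2,[0,0,-3.0],0],[0.2,[0,0,-4.0],0],[0.2,[0,0,-4.0],0],[0.2,[0,0,-4.0],0],[0.2,[0,0,0],0]]}}

```text
clock: 3.33
eef_pos: [423.5, -345.9, 160.7]
eef_rot: [-3.138, -0.011, -1.05]
wrist_force: [0.7, -0.8, -0.7]
finger_gap: 45.3
```

```bash
python3 - <<'E'
from h import *
s=manip.read_state(); print(s['finger_gap'],s['eef_pos'],s['eef_rot']); print(togo(s,[420,-60,210],np.radians(-85)))
E
```

```text
45.25375777977573 [ 423.53804149 -345.89877641  160.71160873] [-3.13824367 -0.01076731 -1.04992842]
(array([-24.92, -13.94,  -5.15]), np.float64(0.43365109873898716))
```

{"api": "arm_command", "payload": {"steps": [[0.2,[-3.4,-1.6,-1.0],0.087],[0.2,[-3.5,-1.3,-1.0],0.087],[0.2,[-3.6,-0.9,-1.0],0.087],[0.2,[-3.7,-0.4,-1.0],0.087],[0.2,[-3.8,0,-1.0],0.087]]}}

```text
clock: 3.75
eef_pos: [398.9, -156.7, 203.0]
eef_rot: [3.142, 0.0, -1.49]
wrist_force: [1.7, 1.1, -0.4]
finger_gap: 45.2
```

{"api": "arm_command", "payload": {"steps": [[0.2,[-3.8,0.2,0],0],[0.2,[-3.8,0.2,0],0],[0.2,[-3.8,0.2,0],0],[0.2,[-3.2,0.2,0],0],[0.2,[0,0,0],0]]}}

```text
clock: 4.17
eef_pos: [378.2, -9.6, 203.0]
eef_rot: [-3.141, 0.001, -1.481]
wrist_force: [-0.5, -0.2, 0.3]
finger_gap: 45.3
```

{"api": "arm_command", "payload": {"steps": [[0.2,[0,0,0],0],[0.2,[0,0,0],0]]}}

```text
clock: 4.33
eef_pos: [379.2, -13.7, 202.9]
eef_rot: [-3.142, -0.0, -1.485]
wrist_force: [0.4, 0.4, -1.1]
finger_gap: 45.5
```

```bash
python3 - <<'E'
from h import *
s,im,d=snap('w4'); print(s['clock'],s['eef_pos'],s['eef_rot'],s['finger_gap'])
E
```

```text
4.3333 [379.1583026  -13.74480677 202.85964564] [-3.14151356e+00 -2.01425188e-04 -1.48455785e+00] 45.45433099211881
```

View pics/w4.png

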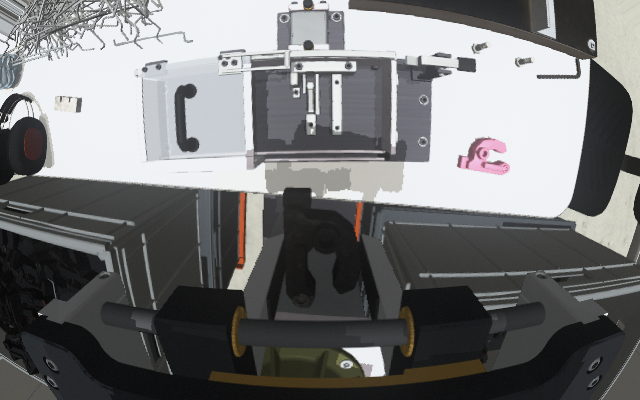

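```bash
python3 - <<'E'
from h import *
s,im,d=load('w4')
cv2.imwrite('pics/w4c.png',cv2.resize(im[35:170,240:400,::-1],None,fx=5,fy=5,interpolation=2)[:600])
E
```

```text
(no output)
```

View pics/w4c.png

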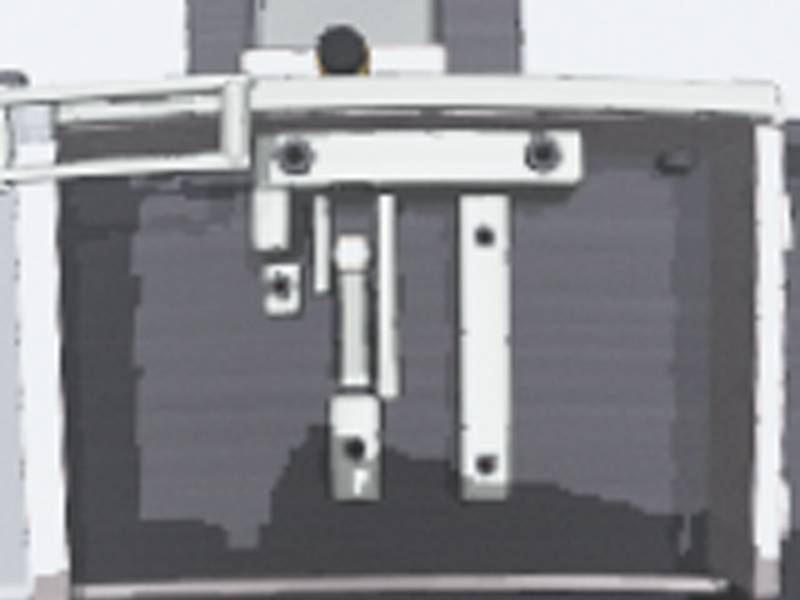

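```bash
python3 - <<'E'
from h import *
st,im,d=load('w4')
ys,xs=np.mgrid[50:150,270:365]; uv=np.c_[xs.ravel(),ys.ravel()]
X=cloud(uv,st,d)
print(np.histogram(X[:,2],bins=np.arange(-2,80,3)))
for lo,hi,nm in((46,51,'stop'),(28,33,'runner')):
  k=(X[:,2]>lo)&(X[:,2]<hi); print(nm,k.sum(),np.median(X[k,2]))
  m=np.zeros(im.shape[:2],np.uint8); m[uv[k,1],uv[k,0]]=255
  n,l,s,c=cv2.connectedComponentsWithStats(m)
  for i in range(1,n):
    if s[i,4]<30: continue
    q=np.argwhere(l==i)[:,::-1]; P=cloud(q,st,d); r=cv2.minAreaRect(P[:,:2].astype(np.float32))
    print(s[i],np.median(P[:,2]).round(1),[np.round(v,1) for v in r], cv2.boxPoints(r).round(1).tolist())
E
```

```text
(array([   5,    0,    2, 4111, 1723,   50,  128,  116,   77,   98,  957,
         93,   22,   52,   81,  101,  622,  129,   56,   42,   47,   68,
         79,   62,  528,   14,    8]), array([-2,  1,  4,  7, 10, 13, 16, 19, 22, 25, 28, 31, 34, 37, 40, 43, 46,
       49, 52, 55, 58, 61, 64, 67, 70, 73, 76, 79]))
stop 706 47.5149457889446
[291  60  70  13 692] 47.5 [array([512.6,  -4.6]), array([13.3, 73.3]), np.float64(5.1)] [[502.79998779296875, 31.299999237060547], [509.20001220703125, -41.70000076293945], [522.5, -40.5], [516.0, 32.5]]
runner 1029 29.556317063789606
[303  73   8  20  54] 29.4 [array([494.6,  18. ]), array([ 7.5, 22.7]), np.float64(77.1)] [[482.70001220703125, 16.899999618530273], [504.79998779296875, 11.800000190734863], [506.5, 19.100000381469727], [484.3999938964844, 24.100000381469727]]
[306  73  40  62 919] 29.5 [array([472. ,  -7.6]), array([72.4, 40.7]), np.float64(1.6)] [[435.29998779296875, 11.800000190734863], [436.3999938964844, -28.899999618530273], [508.79998779296875, -26.899999618530273], [507.70001220703125, 13.800000190734863]]
```

```bash
python3 - <<'E'
from h import *
st,im,d=load('w4')
def line(pts,z):
  P=onz('wrist',pts,z,st)[:,:2]; vx,vy,x0,y0=cv2.fitLine(P.astype(np.float32),cv2.DIST_HUBER,0,.01,.01).ravel()
  return np.degrees(np.arctan(vy/vx)),P
f=lambda x,y:(240+x/5-.4,35+y/5-.4)
g=cv2.cvtColor(im,cv2.COLOR_RGB2GRAY).astype(float)
# subpixel edges of -y runner on z=30
def hedge(r,c0,c1,sgn):
  gr=np.diff(g[r,c0:c1])*sgn; gr[gr<0]=0; gr=gr**2; return c0+.5+(gr*np.arange(len(gr))).sum()/gr.sum()
def vedge(c,r0,r1,sgn):
  gr=np.diff(g[r0:r1,c])*sgn; gr[gr<0]=0; gr=gr**2; return r0+.5+(gr*np.arange(len(gr))).sum()/gr.sum()
L=[(hedge(r,328,336,1),r) for r in range(76,128)]; R=[(hedge(r,337,346,-1),r) for r in range(76,128)]
a,PL=line(L,30); b,PR=line(R,30); print('runner edge headings',a,b)
S=[(c,vedge(c,66,75,-1)) for c in range(298,354)]; v,PS=line(S,48); print('stop front',v+90 if v<0 else v-90)
Bk=[(c,vedge(c,57,64,1)) for c in range(300,350)]; v,PB=line(Bk,48); print('stop back',v+90 if v<0 else v-90)
th=np.radians(5.1);u=np.array([np.cos(th),np.sin(th)]);w=np.array([-np.sin(th),np.cos(th)])
O=np.array([468.7,-8.5])
for n,P in(('L',PL),('R',PR),('S',PS),('Bk',PB)): q=P-O; print(n,np.median(q@u).round(2),np.median(q@w).round(2))
fr=[(c,vedge(c,128,136,-1)) for c in range(334,341)]; print('runner front',((onz('wrist',fr,30,st)[:,:2]-O)@u).round(1))
for s_ in((hedge(64,290,298,1),64),(hedge(64,352,360,-1),64),(hedge(67,290,298,1),67),(hedge(67,352,360,-1),67)): print('stop ends y',((onz('wrist',s_,48,st)[0,:2]-O)@w).round(1))
print('roller',[( (onz('wrist',f(352,252),31,st)[0,:2]-O)@k).round(1) for k in(u,w)])
# fence
for p in((255,250),(288,250),(270,188)): print('fence',p,[( (onz('wrist',f(*p),44,st)[0,:2]-O)@k).round(1) for k in(u,w)])
for p in((184,92),(184,147)): print('handle',onz('wrist',p,104,st).round(1),[( (onz('wrist',p,104,st)[0,:2]-O)@k).round(1) for k in(u,w)])
E
```

```text
runner edge headings 5.518859 5.604231
stop front 5.387039
stop back 5.402878
L 5.41 -7.08
R 5.49 -17.79
S 38.19 0.01
Bk 49.29 1.04
runner front [-29.4 -30.4 -31.  -30.8 -30.5 -30.4 -30.3]
stop ends y 36.9
stop ends y -31.9
stop ends y 35.5
stop ends y -32.0
roller [np.float64(24.2), np.float64(17.1)]
fence (255, 250) [np.float64(23.9), np.float64(37.4)]
fence (288, 250) [np.float64(23.8), np.float64(30.3)]
fence (270, 188) [np.float64(37.6), np.float64(34.1)]
handle [[475.4 126.1 104. ]] [np.float64(18.6), np.float64(133.5)]
handle [[422.5 124.2 104. ]] [np.float64(-34.2), np.float64(136.3)]
```

```bash
python3 - <<'E'
from h import *
st,im,d=load('w4')
f=lambda x,y:(240+x/5,35+y/5)
th=np.radians(5.45);u=np.array([np.cos(th),np.sin(th)]);w=np.array([-np.sin(th),np.cos(th)])
O=np.array([468.6,-6.6])
for p in((275,272),(290,305),(283,295),(270,215),(320,240),(387,300),(352,252),(355,420)):
  X=cloud(f(*p),st,d)[0]; print(p,X.round(1),((X[:2]-O)@u).round(1),((X[:2]-O)@w).round(1))
t=O-9.3*u+0.9*w; print(t, O-1.3*u+.9*w)
s=manip.read_state(); print(s['eef_pos'],togo(s,[*t,80],-1.4737))
E
```

```text
(275, 272) [486.5  28.3  16.7] 21.2 33.0
(290, 305) [478.5  24.1  17.6] 12.7 29.6
(283, 295) [480.6  26.5  18.6] 15.1 31.8
(270, 215) [496.7  27.9  43.7] 31.3 31.6
(320, 240) [493.2  17.6  30.2] 26.7 21.7
(387, 300) [480.7   2.   29.3] 12.8 7.4
(352, 252) [491.   10.5  35.2] 23.9 14.9
(355, 420) [452.9   6.4  30. ] -14.4 14.4
[459.25656165  -6.58735523] [467.22039734  -5.82753868]
[379.24177537 -14.10976933 202.85260815] (array([-0.07, -8.04, 12.29]), np.float64(-0.01194251782394111))
```

{"api": "arm_command", "payload": {"steps": [[0.2,[0,-2.7,2.5],-0.012],[0.2,[0,-2.7,2.5],0],[0.2,[0,-2.6,2.5],0],[0.2,[0,0,2.4],0],[0.2,[0,0,2.4],0]]}}

```text
clock: 4.8
eef_pos: [459.3, -7.2, 78.0]
eef_rot: [3.141, 0.0, -1.475]
wrist_force: [0.2, 0.2, -1.8]
finger_gap: 45.3
```

{"api": "arm_command", "payload": {"steps": [[0.2,[0,0,0],0],[0.2,[0,0,0],0]]}}

```text
clock: 4.97
eef_pos: [458.3, -6.9, 79.5]
eef_rot: [3.139, 0.0, -1.475]
wrist_force: [-0.5, -1.1, -1.3]
finger_gap: 45.3
```

```bash
python3 - <<'E'
from h import *
s,im,d=snap('w5'); print(s['clock'],s['eef_pos'],s['eef_rot'],s['finger_gap']);print(togo(s,[459.3,-6.6,45],-1.4737))
cv2.imwrite('pics/w5c.png',cv2.resize(im[20:300,160:480,::-1],None,fx=2.2,fy=2.1,interpolation=2))
E
```

```text
4.9667 [458.30272989  -6.86577587  79.49858503] [ 3.13913817e+00  4.07984944e-04 -1.47454948e+00] 45.3287720425357
(array([-0.02, -0.11,  3.45]), np.float64(-0.0008484742101154767))
```

View pics/w5c.png

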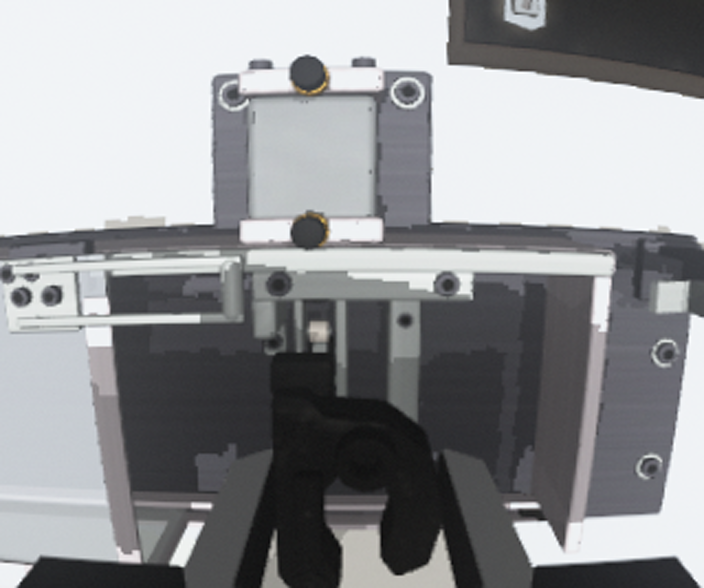

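The clip is aligned over the nest. The heel is at about (302,365) in the crop, in line with the roller at (318,332), and its back is just inside the fence at (265,320). From the same picture I'll measure the gap from heel to stop.

```bash
python3 - <<'E'
from h import *
st,im,d=load('w5'); Rw=Ro.from_euler('xyz',st['eef_rot']).as_matrix()
ys,xs=np.mgrid[20:300,160:480]; uv=np.c_[xs.ravel(),ys.ravel()]; X=cloud(uv,st,d); T=(X-st['eef_pos'])@Rw
k=(X[:,2]>46)&(X[:,2]<50)&(X[:,0]>495)&(X[:,0]<530)&(abs(X[:,1])<60); print('stop',k.sum(),'tool y',np.percentile(T[k,1],[1,50,97,99,100]),'tool x',np.percentile(T[k,0],[0,1,99,100]))
k=(im.reshape(-1,3)[uv[:,1]*640+uv[:,0]].max(1)<75)&(T[:,2]>-22)&(T[:,2]<3)&(T[:,0]<0)&(T[:,0]>-24)&(T[:,1]>-44)&(T[:,1]<-20); print('heel',k.sum(),np.percentile(T[k,1],[0,1,3,50]),np.percentile(T[k,0],[0,1,99]),np.percentile(T[k,2],[1,50,99]))
k=(X[:,2]>41)&(X[:,2]<46)&(X[:,0]>485)&(X[:,0]<503)&(X[:,1]>10)&(X[:,1]<45); print('fence',k.sum(),np.percentile(T[k,0],[1,50,99]),np.percentile(T[k,1],[1,50,99]))
E
```

```text
stop 1256 tool y [-68.39343696 -53.56339389 -48.56326822 -48.05389771 -47.95113393] tool x [-58.89878338 -43.30799221  35.58094762  42.11989985]
heel 1326 [-39.14868861 -38.82696518 -38.6459517  -28.53812451] [-23.71161639 -23.20148449  -0.46278562] [-20.06658669 -11.918361     0.23974379]
fence 195 [-35.53141048 -31.15547625 -27.50783679] [-47.60977429 -40.97533491 -34.21525504]
```

{"api": "arm_command", "payload": {"steps": [[0.2,[0,0,1.5],0],[0.2,[0,0,1.3],0],[0.2,[0,0,0.8],0],[0.2,[0,0,0.4],0],[0.2,[0,0,0],0]]}}

```text
clock: 5.43
eef_pos: [458.9, -6.2, 40.3]
eef_rot: [-3.141, -0.0, -1.473]
wrist_force: [-0.3, -0.2, -1.0]
finger_gap: 45.6
```

{"api": "arm_command", "payload": {"steps": [[0.2,[0,0,0],0],[0.2,[0,0,0],0]]}}

```text
clock: 5.6
eef_pos: [459.2, -6.0, 40.8]
eef_rot: [-3.14, -0.0, -1.473]
wrist_force: [-0.0, 0.0, -0.1]
finger_gap: 44.9
```

{"api": "arm_command", "payload": {"steps": [[0.2,[0,0,0.5],0],[0.2,[0,-0.3,0],0],[0.2,[0,-0.3,0],0],[0.2,[0,0,0],0],[0.2,[0,0,0],0]]}}

```text
clock: 6.02
eef_pos: [464.9, -5.3, 35.0]
eef_rot: [-3.142, 0.0, -1.473]
wrist_force: [-0.5, -0.2, 0.0]
finger_gap: 45.0
```

{"api": "arm_command", "payload": {"steps": [[0.2,[0,-0.1,0.1],0],[0.2,[0,-0.05,0],0],[0.2,[0,0,0],0]]}}

```text
clock: 6.27
eef_pos: [466.2, -5.2, 33.9]
eef_rot: [3.142, 0.0, -1.473]
wrist_force: [-0.2, 0.3, -0.9]
finger_gap: 45.4
```

{"api": "arm_command", "payload": {"steps": [[0.2,[0,-0.1,0],0],[0.2,[0,0,0],0],[0.2,[0,0,0],0]]}}

```text
clock: 6.52
eef_pos: [467.2, -5.1, 34.0]
eef_rot: [-3.142, -0.0, -1.473]
wrist_force: [-0.2, 0.8, -0.1]
finger_gap: 45.5
```

{"api": "arm_command", "payload": {"steps": [[0.2,[0,-0.1,0],0],[0.2,[0,0,0],0],[0.2,[0,0,0],0]]}}

```text
clock: 6.77
eef_pos: [467.9, -5.0, 33.8]
eef_rot: [3.141, 0.0, -1.473]
wrist_force: [-2.3, -1.0, 0.0]
finger_gap: 45.4
```

{"api": "arm_command", "payload": {"steps": [[0.2,[0,-0.1,0],0],[0.2,[0,0,0],0],[0.2,[0,0,0],0]]}}

```text
clock: 7.02
eef_pos: [468.1, -5.0, 33.6]
eef_rot: [3.139, 0.0, -1.473]
wrist_force: [-7.1, -2.2, 2.2]
finger_gap: 45.2
```

{"api": "arm_command", "payload": {"steps": [[0.2,[0,0,0.1],0],[0.2,[0,0,0],0],[0.2,[0,0,0],0]]}}

```text
clock: 7.27
eef_pos: [468.2, -5.0, 32.9]
eef_rot: [3.139, -0.0, -1.473]
wrist_force: [-9.5, -2.2, 6.2]
finger_gap: 45.2
```

The heel is on the stop (about -10 N) and the clip is down on the runners (+6 N). I'm letting go.

{"api": "arm_command", "payload": {"steps": [[0.52,[0,0,0],0],[0.56,[0,0,0],0],[0.68,[0,0,0],0],[0.68,[0,0,0],0],[0.68,[0,0,0],0]]}}

```text
clock: 7.68
eef_pos: [469.3, -4.9, 33.0]
eef_rot: [-3.141, -0.0, -1.473]
wrist_force: [-0.4, 0.1, -0.4]
finger_gap: 63.8
```

{"api": "arm_command", "payload": {"steps": [[0.68,[0,0,-1],0],[0.68,[0,0,-3],0],[0.68,[0,0,-4],0],[0.68,[0,0.0,-4],0],[0.68,[0,0,0],0]]}}

```text
clock: 8.1
eef_pos: [472.0, -5.1, 160.7]
eef_rot: [-3.131, -0.002, -1.473]
wrist_force: [1.6, -0.5, 1.4]
finger_gap: 64.0
```

```bash
python3 - <<'E'
from h import *
s,im,d=snap('w6'); print(s['clock'],s['eef_pos'],s['eef_rot'],s['finger_gap'],s['wrist_force'])
cv2.imwrite('pics/w6c.png',cv2.resize(im[60:240,200:440,::-1],None,fx=3.3,fy=3.3,interpolation=2))
E
```

```text
8.1 [471.96900722  -5.07253667 160.66752699] [-3.13067874e+00 -2.00428563e-03 -1.47286495e+00] 64.02558486631024 [ 1.56103965 -0.46639408  1.42577524]
```

View pics/w6c.png

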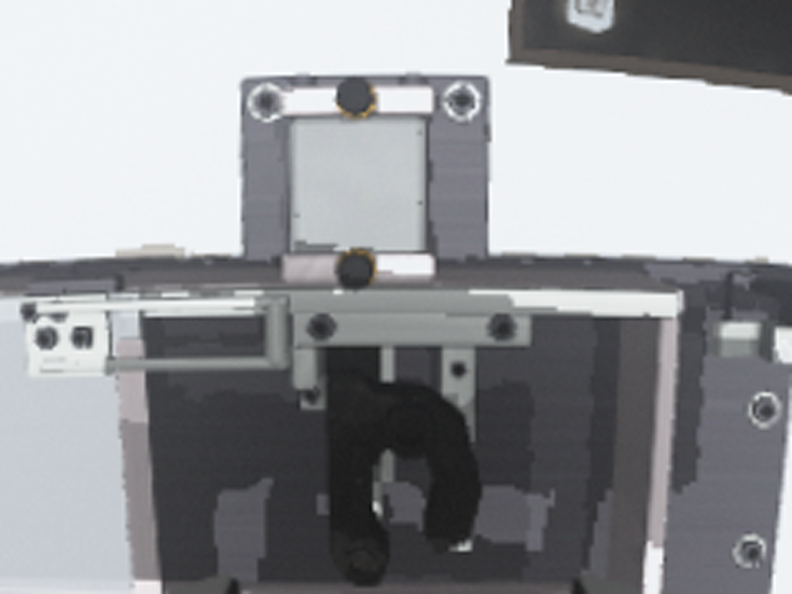

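The heel is up against the stop, the back is beside the fence, and the roller is covered. I'll check by numbers once the arm is still.

{"api": "arm_command", "payload": {"steps": [[0.68,[0,2.0,0],0],[0.68,[0,2.0,0],0],[0.68,[0,0,0],0],[0.68,[0,0,0],0]]}}

```text
clock: 8.48
eef_pos: [428.9, -8.8, 152.8]
eef_rot: [3.141, 0.0, -1.473]
wrist_force: [-0.0, -0.1, -0.4]
finger_gap: 64.0
```

```bash
python3 - <<'E'
from h import *
st,im,d=snap('w7'); print(st['clock'],st['eef_pos'],st['eef_rot'])
ys,xs=np.mgrid[20:300,160:480]; uv=np.c_[xs.ravel(),ys.ravel()]; X=cloud(uv,st,d)
th=np.radians(5.45);u=np.array([np.cos(th),np.sin(th)]);w=np.array([-np.sin(th),np.cos(th)]);O=np.array([468.6,-6.6])
N=np.c_[(X[:,:2]-O)@u,(X[:,:2]-O)@w,X[:,2]]
dark=im[uv[:,1],uv[:,0]].max(1)<75
k=(N[:,2]>46)&(N[:,2]<49.3)&~dark&(N[:,0]>30)&(N[:,0]<55)&(abs(N[:,1])<36);print('stop x',np.percentile(N[k,0],[0,1,50,99]),'y',np.percentile(N[k,1],[1,99]))
k=dark&(N[:,2]>40)&(N[:,2]<65)&(abs(N[:,1])<30)&(abs(N[:,0])<42); C=N[k]; print('clip n',k.sum(),'x',np.percentile(C[:,0],[.3,99.7]),'y',np.percentile(C[:,1],[.3,99.7]))
for x0 in range(-36,40,8):
  q=C[(C[:,0]>x0)&(C[:,0]<x0+8)]; print(x0,len(q),q[:,1].max().round(1) if len(q) else '', np.percentile(q[:,2],[10,50,90]).round(1) if len(q) else '')
for zlo in(47,):
  for yy in(10,14,18):
    q=C[(abs(C[:,1]-yy)<2)&(C[:,0]>15)&(C[:,2]>49)]; print('heel top z at y',yy,[(round(float(a),1),round(float(b),1)) for a,b in q[::12,[0,2]]][:8])
E
```

```text
8.4833 [428.89597982  -8.83223278 152.76644306] [ 3.14133045e+00  9.21077828e-05 -1.47330376e+00]
stop x [37.80457537 37.83019187 43.7056508  49.92819086] y [-33.40745719  34.24320141]
clip n 2175 x [-35.60621115  36.82215915] y [-20.25138958  25.22597558]
-36 102 22.5 [49.4 50.9 52.6]
-28 203 24.4 [49.1 50.5 52. ]
-20 231 24.3 [49.3 50.4 60.5]
-12 259 24.2 [49.5 50.6 60.7]
-4 248 24.1 [49.2 50.5 60.7]
4 356 24.0 [49.6 51.  60.4]
12 373 23.9 [49.4 50.6 59.8]
20 233 23.9 [49.  50.3 58.5]
28 151 25.4 [41.2 42.4 49.6]
36 17 25.2 [41.7 42.2 42.9]
heel top z at y 10 [(24.2, 50.3), (21.5, 50.0), (19.7, 51.4), (16.9, 50.2)]
heel top z at y 14 [(29.7, 49.7), (26.0, 49.9), (23.3, 49.4), (20.6, 50.7), (17.8, 50.3), (16.1, 51.2)]
heel top z at y 18 [(29.7, 50.1), (27.1, 51.6), (24.2, 50.2), (21.5, 50.1), (18.8, 51.0), (16.0, 50.0)]
```

```bash
python3 - <<'E'
from h import *
s,im,d=load('w7')
cv2.imwrite('pics/w7c.png',cv2.resize(im[30:200,140:420,::-1],None,fx=2.8,fy=2.8,interpolation=2))
E
```

```text
(no output)
```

View pics/w7c.png

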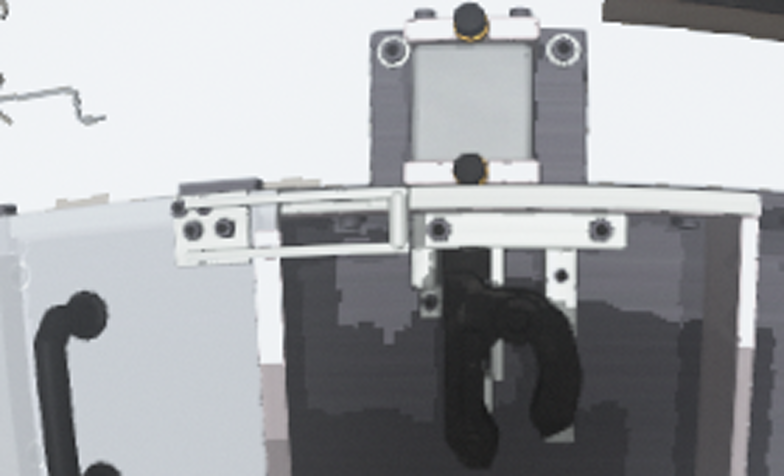

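The clip lies level: its top is at 50.5 mm all along, the heel is at nest x about 37 against the stop's 38, and the back is at y about 24 beside the fence. Now for the guard handle.

```bash
python3 - <<'E'
from h import *
st,im,d=load('w7')
th=np.radians(5.45);u=np.array([np.cos(th),np.sin(th)]);w=np.array([-np.sin(th),np.cos(th)]);O=np.array([468.6,-6.6])
ys,xs=np.mgrid[100:300,60:200]; uv=np.c_[xs.ravel(),ys.ravel()]; X=cloud(uv,st,d)
N=np.c_[(X[:,:2]-O)@u,(X[:,:2]-O)@w,X[:,2]]
k=(N[:,2]>100)&(N[:,2]<112)&(N[:,1]>90)&(N[:,1]<160)&(abs(N[:,0])<50)
print(k.sum(),np.percentile(N[k],[1,50,99],axis=0))
print(togo(st,[*(O-5*u+133*w),150]))
E
```

```text
824 [[-35.27498176 131.47664468 100.34321224]
 [ -3.00146559 134.65034205 106.95503865]
 [ 25.94393034 141.16657653 109.6167257 ]]
(array([-13.14,  -3.5 ,   0.28]), None)
```

{"api": "arm_command", "payload": {"steps": [[0.8,[-3.6,-0.9,0],0],[0.8,[-3.6,-0.9,0],0],[0.8,[-3.6,-0.9,0],0],[0.8,[-2.6,-0.7,0],0],[0.8,[0,0,0],0]]}}

```text
clock: 8.95
eef_pos: [450.8, 131.7, 152.5]
eef_rot: [3.141, 0.001, -1.47]
wrist_force: [0.8, -0.1, 0.8]
finger_gap: 75.1
```

{"api": "arm_command", "payload": {"steps": [[0.8,[0,0,0],0],[0.8,[0,0,0],0]]}}

```text
clock: 9.12
eef_pos: [450.2, 127.6, 152.5]
eef_rot: [3.141, -0.0, -1.473]
wrist_force: [-0.4, 0.4, -0.3]
finger_gap: 75.2
```

```bash
python3 - <<'E'
from h import *
st,im,d=snap('w8'); print(st['clock'],st['eef_pos'],st['eef_rot'],st['finger_gap'])
th=np.radians(5.45);u=np.array([np.cos(th),np.sin(th)]);w=np.array([-np.sin(th),np.cos(th)]);O=np.array([468.6,-6.6])
ys,xs=np.mgrid[50:300,200:440]; uv=np.c_[xs.ravel(),ys.ravel()]; X=cloud(uv,st,d)
N=np.c_[(X[:,:2]-O)@u,(X[:,:2]-O)@w,X[:,2]]
k=(N[:,2]>102)&(N[:,2]<112)&(N[:,1]>110)&(N[:,1]<160)&(abs(N[:,0])<50)&(im[uv[:,1],uv[:,0]].max(1)<90)
print(k.sum(),np.percentile(N[k],[1,50,99],axis=0))
hc=np.percentile(N[k],[1,99],axis=0).mean(0); print(hc,togo(st,[*(O+hc[0]*u+hc[1]*w),88]))
cv2.imwrite('pics/w8c.png',cv2.resize(im[60:300,160:480,::-1],None,fx=2.4,fy=2.4,interpolation=2))
E
```

```text
9.1167 [450.17648038 127.56117162 152.5209735 ] [ 3.14075960e+00 -2.22085889e-04 -1.47265935e+00] 75.23614472465856
813 [[-33.98046486 132.41640478 102.51840168]
 [ -1.62629336 137.15026272 107.70861748]
 [ 24.09248159 141.11441067 109.79520616]]
[ -4.94399163 136.76540773 106.15680392] (array([-0.15, -0.07,  6.45]), None)
```

View pics/w8c.png

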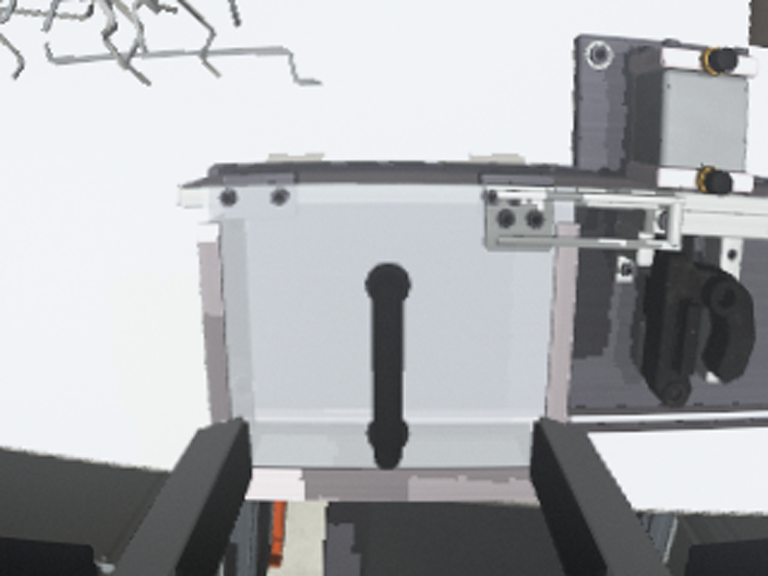

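The handle is centred between the fingers (bar at (388,350) in the crop) and the clip is still home. I descend and pinch.

{"api": "arm_command", "payload": {"steps": [[0.8,[-0.1,-0.1,2.0],0],[0.8,[0,0,2.0],0],[0.8,[0,0,1.5],0],[0.8,[0,0,0.7],0],[0.6,[0,0,0],0]]}}

```text
clock: 9.58
eef_pos: [450.5, 128.0, 89.8]
eef_rot: [3.139, -0.0, -1.474]
wrist_force: [0.5, -0.3, -0.3]
finger_gap: 71.4
```

{"api": "arm_command", "payload": {"steps": [[0.05,[0,0,0],0],[0.05,[0,0,0],0],[0.05,[0,0,0],0],[0.05,[0,0,0],0],[0.05,[0,0,0],0]], "force": 25}}

```text
clock: 10.0
eef_pos: [451.2, 129.0, 91.4]
eef_rot: [-3.141, 0.0, -1.473]
wrist_force: [0.9, 0.6, -1.4]
finger_gap: 38.8
```

{"api": "arm_command", "payload": {"steps": [[0.05,[0,0,0],0],[0.05,[0,0,0],0],[0.05,[0,0,0],0],[0.05,[0,0,0],0],[0.05,[0,0,0],0]]}}

```text
clock: 10.42
eef_pos: [451.0, 129.0, 90.9]
eef_rot: [3.142, 0.0, -1.473]
wrist_force: [0.6, -0.0, 0.2]
finger_gap: 9.2
```

{"api": "arm_command", "payload": {"steps": [[0.05,[0.5,0,0],0],[0.05,[1.0,0,0],0],[0.05,[1.0,0,0],0],[0.05,[1.0,0,0],0],[0.05,[1.0,0,0],0]]}}

```text
clock: 10.83
eef_pos: [455.4, 82.9, 91.0]
eef_rot: [3.142, 0.0, -1.473]
wrist_force: [0.7, 2.3, -1.0]
finger_gap: 9.5
```

{"api": "arm_command", "payload": {"steps": [[0.05,[1.0,0,0],0],[0.05,[1.0,0,0],0],[0.05,[1.0,0,0],0],[0.05,[1.0,0,0],0],[0.05,[1.0,0,0],0]]}}

```text
clock: 11.25
eef_pos: [460.2, 33.3, 90.9]
eef_rot: [3.141, 0.0, -1.473]
wrist_force: [-1.1, 3.3, 0.7]
finger_gap: 9.3
```

```bash
python3 - <<'E'
from h import *
st,im,d=snap('w9'); print(st['clock'],st['eef_pos'],st['wrist_force'],st['finger_gap'])
th=np.radians(5.45);u=np.array([np.cos(th),np.sin(th)]);w=np.array([-np.sin(th),np.cos(th)]);O=np.array([468.6,-6.6])
print((st['eef_pos'][:2]-O)@u,(st['eef_pos'][:2]-O)@w)
cv2.imwrite('pics/w9c.png',cv2.resize(im[60:300,160:480,::-1],None,fx=2.4,fy=2.4,interpolation=2))
E
```

```text
11.25 [460.24938034  33.33822221  90.92989838] [-1.10102863  3.33401515  0.69213693] 9.276527180509223
-4.519655067136811 40.55079728528808
```

View pics/w9c.png

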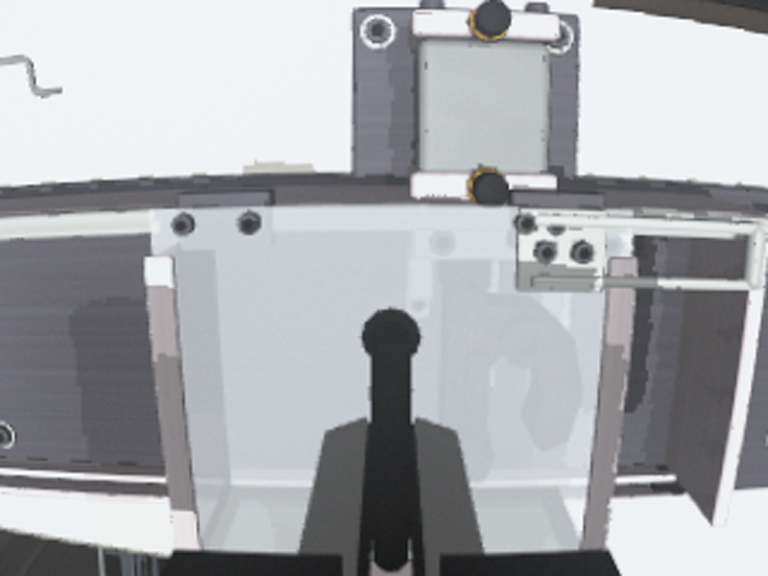

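The guard slides freely (about 3 N) and the clip is visible undisturbed through it. There are about 40 mm left.

{"api": "arm_command", "payload": {"steps": [[0.05,[0.8,0,0],0],[0.05,[0.8,0,0],0],[0.05,[0.5,0,0],0],[0.05,[0.4,0,0],0],[0.05,[0,0,0],0]]}}

```text
clock: 11.72
eef_pos: [462.7, 8.8, 90.9]
eef_rot: [3.141, -0.0, -1.473]
wrist_force: [-3.0, -2.0, 2.0]
finger_gap: 9.4
```

{"api": "arm_command", "payload": {"steps": [[0.05,[0.4,0,0],0],[0.05,[0.4,0,0],0],[0.05,[0.3,0,0],0],[0.05,[0.2,0,0],0],[0.05,[0,0,0],0]]}}

```text
clock: 12.13
eef_pos: [463.9, -3.6, 90.9]
eef_rot: [3.141, -0.0, -1.473]
wrist_force: [-4.0, -0.6, 2.9]
finger_gap: 9.1
```

{"api": "arm_command", "payload": {"steps": [[0.05,[0.2,0,0],0],[0.05,[0.1,0,0],0],[0.05,[0,0,0],0]]}}

```text
clock: 12.38
eef_pos: [464.2, -6.7, 90.9]
eef_rot: [3.141, -0.0, -1.473]
wrist_force: [-4.4, -2.3, 2.8]
finger_gap: 8.8
```

```bash
python3 - <<'E'
from h import *
st=manip.read_state(); print(st['clock'],st['eef_pos'],st['wrist_force'],st['finger_gap'])
th=np.radians(5.45);u=np.array([np.cos(th),np.sin(th)]);w=np.array([-np.sin(th),np.cos(th)]);O=np.array([468.6,-6.6])
print((st['eef_pos'][:2]-O)@u,(st['eef_pos'][:2]-O)@w)
E
```

```text
12.3833 [464.1855674   -6.67612409  90.91223026] [-4.42502365 -2.25030428  2.78655547] 8.83013774427213
-4.401707024941813 0.3434898995006789
```

{"api": "arm_command", "payload": {"steps": [[0.05,[0.1,0,0],0],[0.05,[0.1,0,0],0],[0.05,[0,0,0],0],[0.05,[0,0,0],0]]}}

```text
clock: 12.72
eef_pos: [464.3, -7.9, 90.9]
eef_rot: [3.141, 0.001, -1.473]
wrist_force: [-5.5, 4.9, 4.5]
finger_gap: 9.1
```

```bash
python3 - <<'E'
from h import *
st,im,d=snap('w10'); print(st['clock'],st['eef_pos'],st['wrist_force'],st['finger_gap'])
th=np.radians(5.45);u=np.array([np.cos(th),np.sin(th)]);w=np.array([-np.sin(th),np.cos(th)]);O=np.array([468.6,-6.6])
print((st['eef_pos'][:2]-O)@w)
cv2.imwrite('pics/w10c.png',cv2.resize(im[60:300,220:540,::-1],None,fx=2.4,fy=2.4,interpolation=2))
E
```

```text
12.7167 [464.29831256  -7.87485182  90.91781718] [-5.47337467  4.91548834  4.4539147 ] 9.08678608939809
-0.860527139577922
```

View pics/w10c.png

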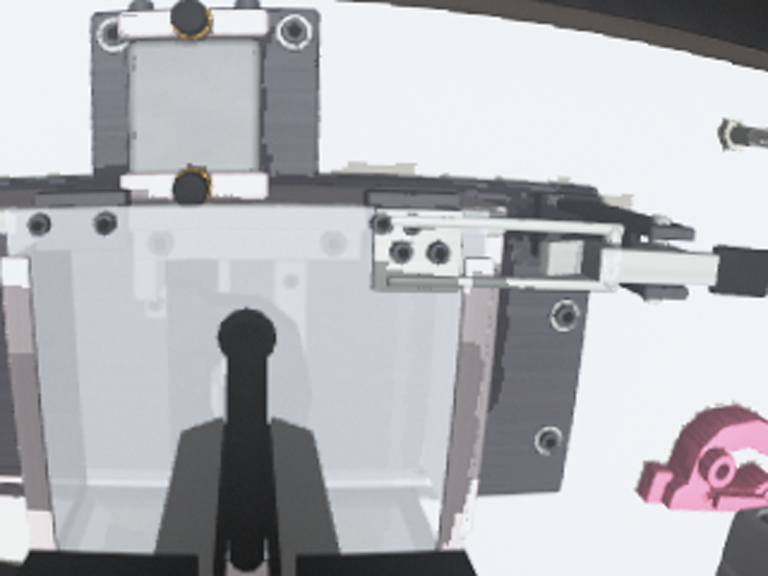

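The hood has reached the end cheek and the striker fork is at the latch nose, around (610,260). I'll press a bit more to feel the stop, then pull back slightly to test the latch.

{"api": "arm_command", "payload": {"steps": [[0.05,[0.1,0,0],0],[0.05,[0.1,0,0],0],[0.05,[0,0,0],0],[0.05,[0,0,0],0]]}}

```text
clock: 13.1
eef_pos: [464.3, -8.1, 90.9]
eef_rot: [3.141, 0.004, -1.473]
wrist_force: [-5.2, 21.4, 6.4]
finger_gap: 9.4
```

{"api": "arm_command", "payload": {"steps": [[0.05,[-0.2,0,0],0],[0.05,[-0.2,0,0],0],[0.05,[0,0,0],0],[0.05,[0,0,0],0]]}}

```text
clock: 13.43
eef_pos: [464.2, -6.6, 90.9]
eef_rot: [3.141, -0.001, -1.473]
wrist_force: [-5.0, -2.4, 1.9]
finger_gap: 9.2
```

{"api": "arm_command", "payload": {"steps": [[0.05,[-0.1,0,0],0],[0.05,[-0.1,0,0],0],[0.05,[0,0,0],0],[0.05,[0,0,0],0]]}}

```text
clock: 13.77
eef_pos: [464.2, -6.1, 90.9]
eef_rot: [3.141, -0.003, -1.473]
wrist_force: [-3.7, -15.4, 2.4]
finger_gap: 9.3
```

The latch is caught: pulling back only gets to -15 N with no travel. I push back to shut and let go.

{"api": "arm_command", "payload": {"steps": [[0.05,[0.2,0,0],0],[0.05,[0.15,0,0],0],[0.05,[0,0,0],0],[0.05,[0,0,0],0]]}}

```text
clock: 14.1
eef_pos: [464.3, -7.8, 90.9]
eef_rot: [3.141, 0.0, -1.473]
wrist_force: [-5.5, 0.9, 4.0]
finger_gap: 9.0
```

{"api": "arm_command", "payload": {"steps": [[0.3,[0,0,0],0],[0.3,[0,0,0],0],[0.3,[0,0,0],0],[0.3,[0,0,0],0],[0.3,[0,0,0],0]]}}

```text
clock: 14.52
eef_pos: [464.6, -7.9, 91.0]
eef_rot: [-3.141, -0.0, -1.473]
wrist_force: [0.8, 0.0, -0.1]
finger_gap: 28.3
```

{"api": "arm_command", "payload": {"steps": [[0.4,[0,0,-1],0],[0.4,[0,0,-3],0],[0.4,[0,0,-3],0],[0.4,[0,1,-3],0],[0.4,[0,2,0],0]]}}

```text
clock: 14.93
eef_pos: [437.0, -11.0, 196.7]
eef_rot: [-3.133, -0.002, -1.473]
wrist_force: [0.1, 0.8, 0.7]
finger_gap: 37.8
```

{"api": "arm_command", "payload": {"steps": [[0.4,[0,2,0],0],[0.4,[0,0,0],0],[0.4,[0,0,0],0],[0.4,[0,0,0],0]]}}

```text
clock: 15.27
eef_pos: [415.2, -12.8, 191.5]
eef_rot: [-3.141, -0.0, -1.473]
wrist_force: [0.9, -0.4, 0.3]
finger_gap: 37.6
```

```bash
python3 - <<'E'
from h import *
st,im,d=snap('w11'); print(st['clock'],st['eef_pos'],st['wrist_force'],st['finger_gap'])
s2,sc,_=snap('s11','scene')
th=np.radians(5.45);u=np.array([np.cos(th),np.sin(th)]);w=np.array([-np.sin(th),np.cos(th)]);O=np.array([468.6,-6.6])
ys,xs=np.mgrid[30:300,200:440]; uv=np.c_[xs.ravel(),ys.ravel()]; X=cloud(uv,st,d)
N=np.c_[(X[:,:2]-O)@u,(X[:,:2]-O)@w,X[:,2]]
k=(N[:,2]>102)&(N[:,2]<112)&(abs(N[:,1])<30)&(abs(N[:,0])<50)&(im[uv[:,1],uv[:,0]].max(1)<90)
print(k.sum(),np.percentile(N[k],[1,50,99],axis=0))
cv2.imwrite('pics/w11c.png',cv2.resize(im[20:220,200:520,::-1],None,fx=2.5,fy=2.5,interpolation=2))
cv2.imwrite('pics/s11c.png',cv2.resize(sc[150:290,250:410,::-1],None,fx=4,fy=4,interpolation=2))
E
```

```text
15.2667 [415.20577753 -12.80029661 191.5386871 ] [ 0.9202563  -0.44241802  0.26025129] 37.56364165433531
730 [[-34.00694475  -4.24291362 102.28496412]
 [ -4.11583832   0.18997268 107.65054666]
 [ 24.00925832   4.52148733 109.87819604]]
```

View pics/w11c.png

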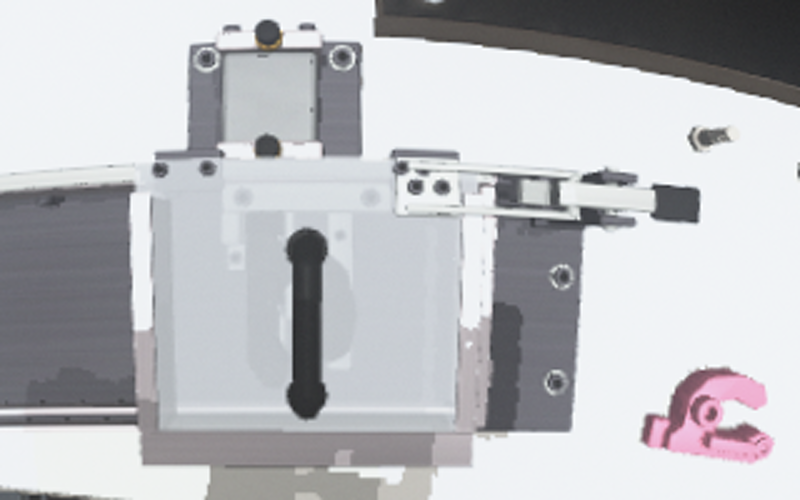

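View pics/s11c.png

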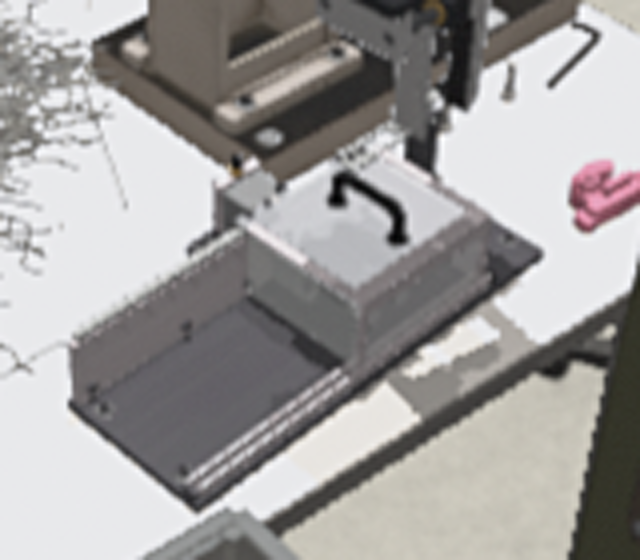

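The guard is shut (handle at nest y +0.2), with the latch nose down over the striker at about (560,195). Through the hood the clip's heel still meets the stop at (270,212). The gripper is clear, so I'm handing in.

```bash
python3 -c "
from cell import manip
print(manip.sign_off())"
```

```text
the job is handed in; nothing more can be done
None
```

The press is loaded: the black clip lies in the nest, the guard is shut and latched over it, and the gripper has let go. I handed the job in at about 15.3 s of the 46 s allowed.

- **Clip:** I slid it along the nest until the heel met the end stop, with about 10 N on the stop and 6 N on the runners, then released it. Afterwards it lay level. Its back was about 4 mm inside the fence and its heel covered the roller.
- **Heel position:** The last measurement put the heel at about nest x 37 and the stop's edge at about 38, which is within measuring error. Through the closed hood the heel still looked to be against the stop.
- **Guard and latch:** I pushed the guard to its hard stop (21 N). A pull-back of about 15 N then moved it only about 2 mm including give in the arm, so the latch had caught. I pushed it shut again before letting go. The handle ended at nest y +0.2.
- **Not measured:** I had no direct reading of the switch lever or the latch angle; both are inferred from the images and forces.
- **Bystanders:** I didn't touch the gauge block, hex key, bolts or the pink look-alike.

No check failed.

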